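# Move the outlet guard to the other meat grinder

### The job

Move the hinged outlet guard from the meat grinder it hangs on to the bare grinder beside it: pinch the guard's red and black finger tabs together to draw its sprung hinge pin, lift the guard up out of its hinge, and still pinching lower it gently into the same hinge on the other grinder until it is bedded fully home. Only then let go, so that the pin springs right out into its hole and the guard hangs locked and upright. Never force the guard against either grinder (no more than about 30 N) and leave everything else on the table where it is.

Things in the scene. Friction and masses are not known exactly. Their poses are not given: they have to be found in the camera images.
- guard: Loose outlet guard: steel bar grille 100 mm wide (y), 6 thick (x), hanging 150 below a hinge barrel; 0.35-0.55 kg, centre of mass about 50 below the axis. Origin: on the hinge axis, midway along the barrel. z up, y along the axis to the black-tab end, x to the grinder; so on either grinder. Barrel 18 mm thick, y -56 to +56; at each end a 14 mm trunnion goes on to y -74 / +74.
- guard_tabs (a point): Pinch here from above, fingers closing along guard y: guard frame (0, 4, 30) mm. Two tabs stand on the barrel, 24 mm wide (x), 6 thick, 8 to 44 mm above the axis. Black: fixed, outer face y = +17. Red: part of the pin, outer face y = -23 with the pin out, -9 fully drawn (40 mm over both, 26 pinched). This point is midway when pinched.
- pin (a joint): How far the sprung pin is drawn, m: 0 = right out (locked), 0.014 = fully drawn. Spring 5 N to start, 12 N fully drawn; let go, it springs out. Brass, 8 mm thick, round nose; when out it stands 15 mm from the -y trunnion (tip at guard y = -89), fully drawn 1 mm. Draw it over 0.010 to pass its end plate.
- display_grinder: Fixed meat grinder with the guard on it at the start. Origin: on the table straight below its hinge's centre; x from the outlet back along the machine, y to the hinge's black-tab end, z up. It reaches from x = 25 to 370 mm, 100 mm to either side; motor 230 mm high, feed throat (80 mm across, at x = 135 mm) 296 mm high.
- display_grinder_hinge (a point): Centre of the hinge on that grinder, 240 mm above the table; the guard's origin lies here at the start. Lifted 35 mm the guard is clear of the hinge and can be brought out to the outlet (-x) side.
- sold_grinder: Fixed bare grinder that must get the guard: same machine, hinge and axes. Hinge at y = +66 and -66 mm: open-topped cradles 10 mm thick (y), 16 wide between cheeks, mouths flared to about 32 mm, ending 20 mm above the axis. Home, the trunnions lie on the cradle floors. A cross bar runs behind at x = 32 to 42 mm.
- sold_grinder_hinge (a point): NOMINAL centre of the bare grinder's hinge, 240 mm above the table. Its bracket was clamped by hand on a slotted plate: really up to 7 mm higher or lower (true in x and y), firm in use; feel for it. End plates, 32 mm high, outside the cradles: inner face y = +78 (plain) and -80 mm (8 thick, 12 mm hole on the axis for the pin): 3 mm end play each way.
- bowl: Bystander: steel bowl, 150 mm across, 60 mm high, standing under the display grinder's outlet, below the guard; origin under its centre.
- plate_a: Bystander: perforated grinder plate, 70 mm disc, 8 mm thick, lying on the bare grinder's base; origin under its centre.
- plate_b: Bystander: a second such plate, lying on the table; origin under its centre.
- knife: Bystander: four-armed grinder knife, 60 mm across, 12 mm high; origin under its centre.
- pusher: Bystander: white plastic meat pusher lying on its side, 170 mm long, 56 mm thick; origin under its middle.
- funnel: Bystander: white sausage funnel standing on its 80 mm flange, 100 mm high; origin under its centre.
- spanner: Bystander: steel spanner, 180 mm long, lying on the table.
- cup: Bystander: grey plastic cup, 80 mm across, 50 mm high; origin under its centre.
Things that resemble listed ones, but are neither listed nor needed, are in the scene too. Of the things that look like the guard, the larger one is meant.

How it is judged:
By the outcome, as a careful person would: the job done as asked, in the order asked, and still so for the second after the job is handed in, with the robot touching nothing.
It also fails if it takes over 51 s, if anything falls off the work surface, if the arm or the gripper's body presses on something with over 40 N, if the wrist force passes 120 N, or if a joint passes its speed limit or range.

### The arm

A 6-joint arm with a two-finger parallel gripper is mounted at the origin on the work surface. World frame = base frame: x ahead of the robot, y to its left, z up, the work surface at z = 0. Lengths are in m, angles in degrees, forces in N, time in s.
With the tool pointing down it reaches from about 0.4 to 0.825 m from the base axis. Payload 7 kg.
Tool frame: the origin (TCP) lies at the very end of the fingers, on their centre line; the grasp point (between the pads) lies 19 mm behind it (ctrl.pinch_z is the distance from the TCP to the grasp point, in m); z points along the fingers, x is the direction in which the jaws open and shut, and the axes are right-handed (so a half turn about z gives the same grasp; the last joint's range is limited). The gripper opens to 88 mm and grips with 3 to 60 N. Pads are 19 mm wide; open, the fingers measure 130 mm over their backs; the gripper's body (78 mm by 193 mm) begins 47 mm behind the grasp point.
Start: joints at [90.82, 20.546, 0.682, 0, -70.136, -16.507], TCP at [0.183, 0.65, 0.227] pointing down, gripper open.
Joint ranges: [-176.03, 176.03], [-82.01, 121.73], [-58.28, 71.71], [-173.87, 95.51], [-174.79, -0.11], [-173.66, 173.66]. Speed limits (degrees/s): [136.94, 136.94, 172.46, 180, 180, 180].

### API

Orientations are given as [roll, pitch, yaw] about the fixed x, y, z axes, in that order (R = Rz(yaw) Ry(pitch) Rx(roll)).
In Python, from plant import ctrl gives the robot as it stands.
- The arm moves only by the tool carry_out, never from a script. Its argument "increments" is a list of rows, each a list of 7 numbers: the turn, a rotation vector about the world's x, y, z in degrees, then the shift along the world's x, y, z in mm, then the closure, from 0 (fully open) to 1 (shut). In form: [[ax, ay, az, dx, dy, dz, grip], ...]. A call has 1 to 20 rows; each row is the pose to reach, as a shift and turn from the pose commanded when the call began; what a row does not reach only later rows make up. A row lasts 1/8 s, in which the tool goes at most 62.5 mm and 10.7 degrees, less where a joint would pass 70% of its speed; a pose out of reach is approached as far as the arm can. A call with a gripper value outside its range is refused whole. The fingers move at their own pace and stop on an object; the grip force is fixed at half the most. Time passes only in rows, so rows that repeat a pose let the fingers close. It gives the time, the measured TCP pose, the force and the opening at its end, in the units of the state.
- ctrl.get_obs(): the state, without advancing time (a new reading comes with each control period).
- ctrl.snapshot(name): name is "side" or "top"; returns a dict with "pixels" (480x640x3 uint8, blue, green, red), "intrinsics" (3x3 intrinsics, pixels), "rvec" (rotation vector, rad) and "tvec" (3), from world to camera coordinates, as OpenCV has them. Camera axes: x right, y down, z forward; pixel columns grow to the right and rows downward; lengths in m; the calibration is good to about 2 mm. A picture is of the moment at which its call begins. There is no depth.
- ctrl.close_job(): hands the job in, once; it reports no verdict.
Trained networks look in a picture, given as the dict that the camera call returned (one of the last four; its "shot" number tells which), for a name from the list of things; names that differ only in an ending like _2 or _b are one class to them, and where a whole thing is asked for, a point or a joint stands for the part that bears it (a point fixed in the world has none). Each returns a list of dicts, best first, with "confidence" (0 to 1); they miss things now and then, are a little off and sometimes report something else, mostly with a low value. They report only what shows in the picture. A call takes as long as a camera call. They do not tell look-alikes from the thing itself.
- ctrl.search_frame(picture, label): "centre" ([x, y, z] in m, in world coordinates, good to about 4 mm: the middle of the surface that is visible of it).
- ctrl.outline_of(picture, label): "pixels" (480x640 bool, what is visible of it).
The state is a dict: "clock": time; "joint_pos": joint angles; "qvel": joint speeds; "tau": joint torques, N m; "tool_pos": TCP position; "orientation": TCP orientation; "force": force on the tool from outside, world axes, zero at the start; "moment": the same for the moment, N m; "opening": finger opening in m.
Only numpy, scipy, OpenCV 4.12 (cv2) and the standard library are available. Lean on these libraries where they do the work, as an engineer would, in place of code of your own. Each camera call takes 0.05 s, during which the arm holds its last target. There are 200 camera calls.

## Working session

There is one attempt and no reset: what is moved stays moved. The work goes in short steps, Python scripts to look and compute and a tool call to move; the robot and the scene stay as the last step left them, time stands still between calls to the robot, and variables do not carry over. Pictures are saved under pics/ and viewed, about 8 in all and at most 12, crops included, and the job is handed in when it is done.

Besides the shell and the picture viewer there is one more tool, called after ">>>" in YAML: its name, and indented under it one key for each argument. carry_out: Moves the arm, as the interface text tells. Its arguments: {"type":"object","properties":{"increments":{"type":"array"}},"required":["increments"]}

```bash
mkdir -p pics; ls; python3 - <<'E'
from plant import ctrl
import cv2,numpy as np
o=ctrl.get_obs(); print({k:np.round(v,3).tolist() for k,v in o.items()})
for n in("side","top"):
    s=ctrl.snapshot(n); cv2.imwrite(f"pics/{n}0.png",s["pixels"])
    R=cv2.Rodrigues(np.array(s["rvec"]))[0]; print(n,"cam",(-R.T@np.array(s["tvec"]).ravel()).round(3),"fwd",R[2].round(2))
    for l in("guard","guard_tabs","pin","display_grinder","sold_grinder","bowl","plate_a"):
        print(l,[(np.round(d["centre"],3).tolist(),round(d["confidence"],2)) for d in ctrl.search_frame(s,l)[:4]])
E
```

```text
pics
{'clock': 0.0, 'joint_pos': [90.82, 20.591, 0.635, -0.02, -70.137, -16.508], 'qvel': [-0.011, -0.036, 0.138, -0.052, 0.031, 0.054], 'tau': [-0.0, -58.271, 29.306, 6.997, 0.007, -0.0], 'tool_pos': [0.182, 0.649, 0.226], 'orientation': [-179.991, -0.095, -105.695], 'force': [-0.851, 1.435, 0.486], 'moment': [-0.028, 0.041, 0.051], 'opening': 0.088}
side cam [0.452 1.019 1.074] fwd [ 0.05 -0.76 -0.65]
guard [([0.501, -0.212, 0.248], 0.94), ([0.283, -0.231, 0.085], 0.7)]
guard_tabs [([0.501, -0.211, 0.246], 0.82)]
pin [([0.472, -0.474, 0.029], 0.62), ([0.5, -0.247, 0.275], 0.61), ([0.273, -0.217, 0.117], 0.55)]
display_grinder [([0.692, -0.19, 0.162], 0.79), ([0.5, -0.247, 0.277], 0.64), ([0.473, -0.473, 0.031], 0.27)]
sold_grinder [([0.721, 0.245, 0.174], 0.62)]
bowl [([0.454, -0.254, 0.034], 0.78)]
plate_a [([0.63, 0.19, 0.04], 0.52), ([0.577, 0.004, 0.006], 0.37)]
top cam [0.23  0.017 1.477] fwd [ 0.2  -0.01 -0.98]
guard [([0.28, -0.236, 0.105], 0.77), ([0.502, -0.227, 0.243], 0.58), ([0.515, -0.022, 0.006], 0.4)]
guard_tabs [([0.288, -0.234, 0.108], 0.68)]
pin [([0.497, -0.244, 0.272], 0.56), ([0.725, 0.006, 0.046], 0.23)]
display_grinder [([0.696, -0.209, 0.202], 0.81)]
sold_grinder [([0.714, 0.186, 0.208], 0.57)]
bowl [([0.457, -0.232, 0.025], 0.55)]
plate_a [([0.596, 0.006, 0.011], 0.91), ([0.622, 0.155, 0.031], 0.69)]
```

View pics/side0.png

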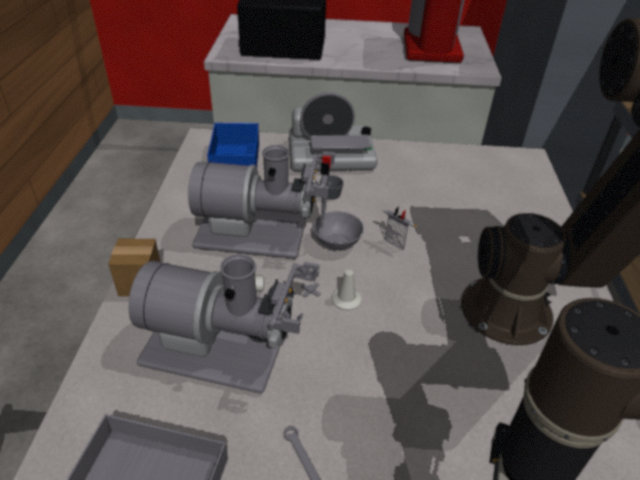

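View pics/top0.png

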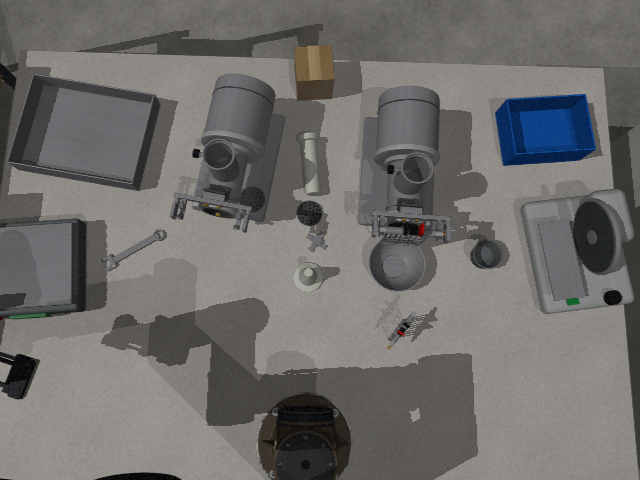

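The side view shows the guard on the back grinder at about (325,170), and a small look-alike at (397,228). In the top view they are at (410,228) and (400,330). The larger one, on the display grinder, is the one I want. The bare grinder's hinge is near (212,207) in the top view. Next is a close crop of both hinges.

```bash
cat > h.py <<'E'
import cv2,numpy as np
from plant import ctrl
def cam(s):
    R=cv2.Rodrigues(np.array(s["rvec"],float))[0]; t=np.array(s["tvec"],float).ravel(); return np.array(s["intrinsics"]),R,t
def ray(s,u,v,z):
    K,R,t=cam(s); d=R.T@np.linalg.solve(K,[u,v,1.]); c=-R.T@t; return c+d*(z-c[2])/d[2]
def proj(s,P):
    K,R,t=cam(s); return cv2.projectPoints(np.atleast_2d(P).astype(float),R,t,K,None)[0][:,0]
def crop(s,u,v,w,h,f):
    c=cv2.resize(s["pixels"][v:v+h,u:u+w],None,fx=f,fy=f,interpolation=cv2.INTER_CUBIC)
    for i in range(0,w,10): cv2.putText(c,str(u+i),(i*f,8),0,.3,(0,255,255)); cv2.line(c,(i*f,10),(i*f,14),(0,255,255),1)
    for i in range(0,h,10): cv2.putText(c,str(v+i),(0,i*f+4),0,.3,(0,255,255)); 
    return c
E
python3 - <<'E'
from h import *
s=ctrl.snapshot("top")
cv2.imwrite("pics/c1.png",np.vstack([crop(s,355,195,100,50,8)[:300] if 0 else crop(s,358,200,100,38,8)[:300],crop(s,160,182,100,37,8)[:296]]))
E
```

```text
(no output)
```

View pics/c1.png

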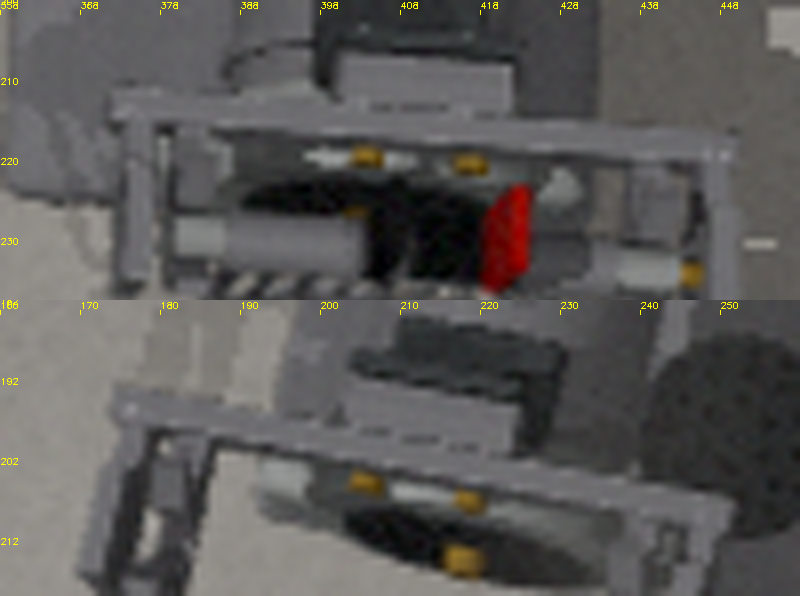

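```bash
python3 - <<'E'
from h import *
s=ctrl.snapshot("top")
for z in(.24,.26):
  for n,uv in dict(yp=(380,229.3),pin=(445.5,234.2),dL=(372.2,211.7),dR=(450,217.3),sL=(174,194.5),sR=(251.5,209)).items(): print(z,n,ray(s,*uv,z).round(4))
s=ctrl.snapshot("side")
cv2.imwrite("pics/c2.png",np.vstack([crop(s,280,145,100,37,8),crop(s,250,255,100,37+10,8)[:376-76+76]])[:600] if 0 else np.hstack([crop(s,290,150,50,75,8),crop(s,262,258,50,75,8)]))
E
```

```text
0.24 yp [ 0.5035 -0.1596  0.24  ]
0.24 pin [ 0.4963 -0.31    0.24  ]
0.24 dL [ 0.5445 -0.1416  0.24  ]
0.24 dR [ 0.5364 -0.3213  0.24  ]
0.24 sL [0.5721 0.3161 0.24  ]
0.24 sR [0.5429 0.1363 0.24  ]
0.26 yp [ 0.4991 -0.1567  0.26  ]
0.26 pin [ 0.492  -0.3047  0.26  ]
0.26 dL [ 0.5394 -0.139   0.26  ]
0.26 dR [ 0.5315 -0.3158  0.26  ]
0.26 sL [0.5666 0.3112 0.26  ]
0.26 sR [0.5378 0.1344 0.26  ]
```

View pics/c2.png

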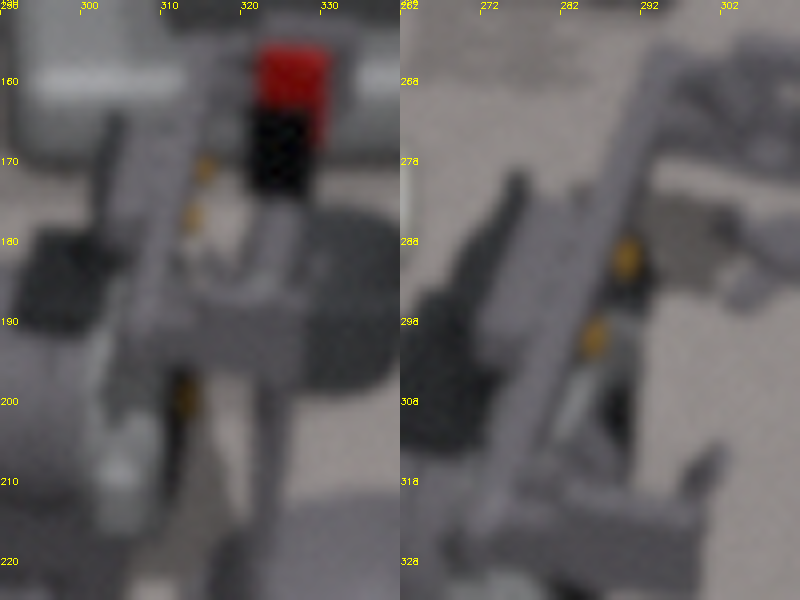

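```bash
cat >> h.py <<'E'
def T(c,yaw,P):
    a=np.radians(yaw); R=np.array([[np.cos(a),-np.sin(a),0],[np.sin(a),np.cos(a),0],[0,0,1]]); return np.array(c)+np.atleast_2d(P)/1000.@R.T
def box(x0,x1,y0,y1,z0,z1): return np.array([[x,y,z] for x in(x0,x1) for y in(y0,y1) for z in(z0,z1)],float)
ED=[(i,i^b) for i in range(8) for b in(1,2,4) if i<i^b]
def draw(s,img,u,v,f,c,yaw,b,col):
    p=(proj(s,T(c,yaw,b))-[u,v]+.5)*f
    for i,j in ED: cv2.line(img,tuple(int(q) for q in p[i]),tuple(int(q) for q in p[j]),col,1)
E
python3 - <<'E'
from h import *
D=((.500,-.232,.24),-2.65); S=((.517,.230,.24),-9.2)
hb=[box(-16,42,78,86,-16,16),box(-16,42,-88,-80,-16,16),box(32,42,-88,86,-6,6)]
gb=[box(-12,12,11,17,8,44),box(-12,12,-23,-17,8,44)]
rows=[]
for n,wins in dict(top=[(362,200),(165,184)],side=[(292,148),(265,258)]).items():
    s=ctrl.snapshot(n); r=[]
    for (u,v),(c,y),g in zip(wins,(D,S),(gb,[])):
        w,h=(95,46) if n=="top" else (50,74)
        f=4 if n=="top" else 5
        f=4 if n=="top" else 8
        im=crop(s,u,v,w,h,f)
        for b in hb: draw(s,im,u,v,f,c,y,b,(0,255,0))
        for b in g: draw(s,im,u,v,f,c,y,b,(255,255,0))
        r.append(im)
    rows.append(np.hstack(r))
cv2.imwrite("pics/o_side.png",rows[1][:600,:800]); 
t=cv2.resize(rows[0],(800,int(rows[0].shape[0]*800/rows[0].shape[1])))
sd=rows[1]; sd=cv2.resize(sd,None,fx=.68,fy=.68); sd=np.pad(sd,((0,0),(0,800-sd.shape[1]),(0,0)))
cv2.imwrite("pics/o.png",np.vstack([t,sd])[:600]); print(t.shape,sd.shape)
E
```

```text
(193, 800, 3) (403, 800, 3)
```

View pics/o.png

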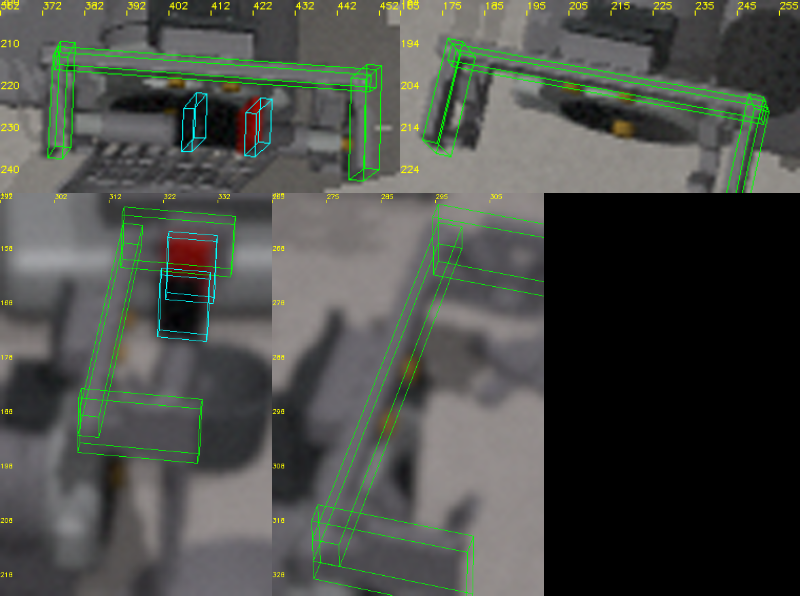

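```bash
python3 - <<'E'
from h import *
from scipy.optimize import least_squares
D=((.500,-.232,.24),-2.65)
P=[[-12,-23,44],[12,-23,44],[-12,-17,44],[12,-17,44],[-12,-17,8],[12,-17,8]]
M={}
for n in("top","side"):
    s=ctrl.snapshot(n); print(n,proj(s,T(*D,P)).round(1).tolist())
    b,g,r=[s["pixels"][...,i].astype(int) for i in range(3)]
    m=((r>90)&(g<60)&(b<60)); 
    k,l,st,ce=cv2.connectedComponentsWithStats(m.astype(np.uint8)); print([(x[:5].tolist(),c.round(1).tolist()) for x,c in zip(st[1:],ce[1:]) if x[4]>15])
    u,v=((415,215) if n=="top" else (316,150)); print(r[v:v+26,u:u+18])
E
```

```text
top [[425.7, 233.6], [426.0, 223.0], [423.0, 233.4], [423.3, 222.8], [419.5, 236.6], [419.9, 226.4]]
[([419, 223, 5, 14, 52], [421.0, 229.1]), ([397, 330, 8, 6, 18], [400.5, 332.5])]
[[110 109 110 109 108 110 107 108 107 108 109 119 115 113 110 102  93  95]
 [110 107 110 111 109 108 109 111 108 108 109 110 108 111 111 107 107 108]
 [113 111 113 111 110 109 110 110 107 111 110 107 108 110 110 107 108 110]
 [ 48  44  60  61  73  84  94 101  95 116 122 125 112 112 111 111 111 107]
 [ 82  91  90  69  59  51  60  58  59  59  60  61  51  54  55  59  66  74]
 [114 125 124  96  77  75  69  70  68  59  59  59  55  58  57  59  59  60]
 [ 74  63  81  79  92  88  84  76  74  58  57  66 114 113  69  64  56  82]
 [ 75  79  87  98 100  93  83  79  73  57  63  65 112 116 109  71  57  82]
 [ 61  65  62  61  61  69  63 119 116  66  64 116 118 112 112  83  61  75]
 [ 28  28  53  63  63  70  86 145 150  78 103 109 109 112 104  83  65  78]
 [  8  27  25  31  60 100  93 144 149  84  81  82  83  89  73  60  63  77]
 [ 12   8  17  18 102 101  96 145 146  83  66  70  74  61  59  63  59  77]
 [ 17  11   9  59
[... 2630 characters left out ...]
 34  66  90  91  87  91]
 [ 82  88  87  77  62  35  18   4   9   7  11  12  33  60  86  87  84  85]
 [ 80  81  78  70  54  30  15   6   4  11  10  13  30  53  73  76  78  75]
 [ 80  75  69  61  48  27  18   9  17  17   7  14  27  45  63  67  68  69]
 [ 92  78  68  64  48  25  14  10   6  16  15   9  24  45  64  71  73  72]
 [102  95  90  79  58  29   6  13  11   9   9  17  35  60  82  93  93  93]
 [107 110 109  99  69  37  20  15  13   9  14  19  39  75 103 111 112 113]
 [113 117 118 106  80  50  31  23  19  20  17  24  49  82 109 119 118 118]
 [121 125 123 116  98  75  55  47  46  45  37  38  51  82 104 110 114 114]
 [131 133 132 128 118  99  77  69  74  71  67  59  57  76  92  95  95  99]]
```

The larger guard, on the display grinder, is confirmed by its size (tabs and hinge fit the model overlay). I put its tabs at about (0.500, -0.2245) with yaw -2.65°, and the bare hinge at about (0.517, 0.230) with yaw -9.2°. I'll travel over to hover above the tabs.

>>> carry_out:
  increments:
    - [0, 0, 0, 0, 0, 50, 0]
    - [0, 0, 0, 10, -10, 100, 0]
    - [0, 0, 1, 40, -40, 150, 0.1]
    - [0, 0, 2, 80, -80, 190, 0.2]
    - [0, 0, 3, 120, -120, 195, 0.32]
    - [0, 0, 4, 160, -165, 195, 0.32]
    - [0, 0, 5, 200, -210, 195, 0.32]
    - [0, 0, 6, 240, -260, 195, 0.32]
    - [0, 0, 7, 275, -310, 195, 0.32]
    - [0, 0, 8, 300, -365, 195, 0.32]
    - [0, 0, 9, 315, -420, 195, 0.32]
    - [0, 0, 10, 317, -480, 195, 0.32]
    - [0, 0, 11, 317, -540, 195, 0.32]
    - [0, 0, 12, 317, -600, 195, 0.32]
    - [0, 0, 13, 317, -660, 195, 0.32]
    - [0, 0, 13, 317, -720, 195, 0.32]
    - [0, 0, 13, 317, -780, 195, 0.32]
    - [0, 0, 13, 317, -830, 180, 0.32]
    - [0, 0, 13, 317, -860, 150, 0.32]
    - [0, 0, 13, 317, -874, 115, 0.32]

```text
clock: 3.65
tool_pos: [0.4994, -0.226, 0.341]
orientation: [-179.9, -0.0, -92.8]
force: [-0.4, 0.0, -0.8]
opening: 0.0598
```

>>> carry_out:
  increments:
    - [0, 0, 0, 0, 0, -5, 0.32]
    - [0, 0, 0, 0, 0, -10, 0.32]
    - [0, 0, 0, 0, 0, -10, 0.32]

```text
clock: 4.03
tool_pos: [0.5, -0.2237, 0.3326]
orientation: [-179.9, -0.0, -92.6]
force: [0.0, -0.7, 0.7]
opening: 0.0594
```

```bash
python3 - <<'E'
from h import *
o=ctrl.get_obs(); print({k:np.round(v,3).tolist() for k,v in o.items()})
a=ctrl.snapshot("top");b=ctrl.snapshot("side")
cv2.imwrite("pics/c3.png",np.hstack([crop(a,385,190,50,75,8),crop(b,300,120,50,75,8)]))
t=o["tool_pos"]; print(proj(a,[t]),proj(b,[t]))
E
```

```text
{'clock': 4.025, 'joint_pos': [-3.593, 5.446, -5.379, 0.013, -79.087, 90.958], 'qvel': [0.127, -0.186, 0.37, 0.087, -0.158, 0.09], 'tau': [-0.217, -37.928, 30.296, 7.118, 0.156, -0.006], 'tool_pos': [0.5, -0.224, 0.333], 'orientation': [-179.912, -0.014, -92.633], 'force': [0.041, -0.718, 0.744], 'moment': [-0.048, -0.053, -0.032], 'opening': 0.059}
[[416.26786025 222.50617792]] [[326.61973694 145.19058351]]
```

View pics/c3.png

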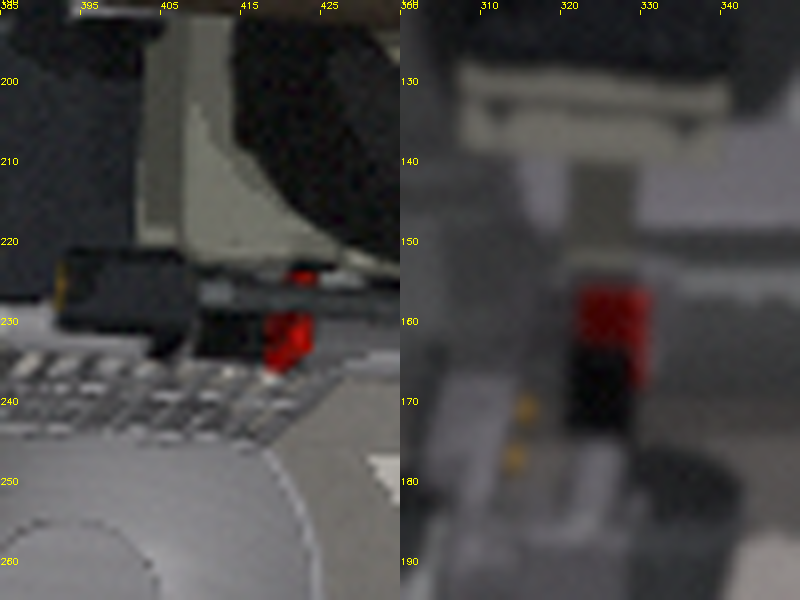

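```bash
python3 - <<'E'
from h import *
t=(.5,-.2237,.3326)
P=[[-9.5,30,0],[9.5,30,0],[-9.5,51,0],[9.5,51,0],[-9.5,-30,0],[-9.5,-51,0]]
for n in("top","side"): print(n,proj(ctrl.snapshot(n),T(t,-2.65,P)).round(1).tolist())
E
```

```text
top [[402.1, 225.8], [402.4, 217.1], [392.2, 225.1], [392.6, 216.4], [430.2, 227.9], [440.1, 228.6]]
side [[329.1, 151.6], [321.7, 150.9], [328.2, 155.9], [320.7, 155.3], [331.4, 139.6], [332.2, 135.6]]
```

>>> carry_out:
  increments:
    - [0, 0, 0, 0, -2, 0, 0.23]
    - [0, 0, 0, 0, -2, -15, 0.23]
    - [0, 0, 0, 0, -2, -30, 0.23]
    - [0, 0, 0, 0, -2, -40, 0.23]
    - [0, 0, 0, 0, -2, -46, 0.23]
    - [0, 0, 0, 0, -2, -52, 0.23]
    - [0, 0, 0, 0, -2, -52, 0.23]

```text
clock: 5.1
tool_pos: [0.4994, -0.2262, 0.2792]
orientation: [180.0, 0.0, -92.7]
force: [-0.5, 0.1, 1.2]
opening: 0.0675
```

>>> carry_out:
  increments:
    - [0, 0, 0, 0, 0, -7, 0.23]
    - [0, 0, 0, 0, 0, -14, 0.23]
    - [0, 0, 0, 0, 0, -21, 0.23]
    - [0, 0, 0, 0, 0, -28, 0.23]
    - [0, 0, 0, 0, 0, -28, 0.23]

```text
clock: 5.72
tool_pos: [0.4992, -0.2261, 0.2508]
orientation: [179.9, 0.0, -92.7]
force: [0.1, 0.3, 0.9]
opening: 0.0672
```

```bash
python3 - <<'E'
from h import *
o=ctrl.get_obs(); print({k:np.round(v,3).tolist() for k,v in o.items()})
a=ctrl.snapshot("top");b=ctrl.snapshot("side")
cv2.imwrite("pics/c4.png",np.hstack([crop(a,375,190,75,75,8)[:,:],crop(b,305,140,40,75,8)])[:, :800])
E
```

```text
{'clock': 5.725, 'joint_pos': [-3.885, 7.735, -13.253, -0.006, -69.084, 91.197], 'qvel': [-0.064, -0.377, 1.049, 0.263, -0.463, -0.014], 'tau': [0.006, -40.028, 28.875, 6.755, 0.204, -0.0], 'tool_pos': [0.499, -0.226, 0.251], 'orientation': [179.927, 0.007, -92.691], 'force': [0.136, 0.254, 0.929], 'moment': [-0.05, -0.009, -0.017], 'opening': 0.067}
```

>>> carry_out:
  increments:
    - [0, 0, 0, 0, 0, 0, 0.35]
    - [0, 0, 0, 0, 0, 0, 0.45]
    - [0, 0, 0, 0, 0, 0, 0.5]
    - [0, 0, 0, 0, 0, 0, 0.55]
    - [0, 0, 0, 0, 0, 0, 0.55]

```text
clock: 6.45
tool_pos: [0.4995, -0.2265, 0.2517]
orientation: [-180.0, -0.0, -92.7]
force: [-0.1, -3.0, 1.1]
opening: 0.0394
```

>>> carry_out:
  increments:
    - [0, 0, 0, 0, 0, 0, 0.6]
    - [0, 0, 0, 0, 0, 0, 0.65]
    - [0, 0, 0, 0, 0, 0, 0.7]
    - [0, 0, 0, 0, 0, 0, 0.75]
    - [0, 0, 0, 0, 0, 0, 0.8]

```text
clock: 7.08
tool_pos: [0.5, -0.2252, 0.2517]
orientation: [-179.9, 0.1, -92.7]
force: [0.1, 5.5, 3.3]
opening: 0.0257
```

>>> carry_out:
  increments:
    - [0, 0, 0, 0, 0, 0, 1]
    - [0, 0, 0, 0, 0, 0, 1]
    - [0, 0, 0, 0, 0, 0, 1]

```text
clock: 7.45
tool_pos: [0.4999, -0.2252, 0.2517]
orientation: [-179.9, 0.1, -92.7]
force: [0.9, 6.2, 3.4]
opening: 0.0255
```

>>> carry_out:
  increments:
    - [0, 0, 0, 0, 0, 2, 1]
    - [0, 0, 0, 0, 0, 4, 1]
    - [0, 0, 0, 0, 0, 6, 1]
    - [0, 0, 0, 0, 0, 6, 1]

```text
clock: 7.95
tool_pos: [0.4993, -0.2263, 0.2574]
orientation: [180.0, 0.0, -92.7]
force: [0.9, 0.3, -5.4]
opening: 0.0258
```

>>> carry_out:
  increments:
    - [0, 0, 0, 0, 0, 10, 1]
    - [0, 0, 0, 0, 0, 22, 1]
    - [0, 0, 0, 0, 0, 36, 1]
    - [0, 0, 0, 0, 0, 50, 1]
    - [0, 0, 0, -3, 0, 60, 1]
    - [0, 0, 0, -15, 1, 66, 1]
    - [0, 0, 0, -35, 3, 72, 1]
    - [0, 0, 0, -55, 10, 77, 1]
    - [0, 0, 0, -70, 25, 80, 1]
    - [0, 0, 0, -78, 50, 80, 1]
    - [0, 0, 0, -80, 80, 80, 1]
    - [0, 0, -0.5, -80, 112, 80, 1]
    - [0, 0, -1, -80, 146, 80, 1]
    - [0, 0, -1.5, -80, 180, 80, 1]
    - [0, 0, -2, -80, 214, 80, 1]
    - [0, 0, -2.5, -80, 248, 80, 1]
    - [0, 0, -3, -80, 282, 80, 1]
    - [0, 0, -3.5, -80, 316, 80, 1]
    - [0, 0, -4, -80, 350, 80, 1]
    - [0, 0, -4.5, -80, 380, 80, 1]

```text
clock: 10.45
tool_pos: [0.4182, 0.1549, 0.3377]
orientation: [-180.0, 0.0, -97.2]
force: [0.8, 0.0, -5.0]
opening: 0.0259
```

>>> carry_out:
  increments:
    - [0, 0, -0.5, 0, 28, 0, 1]
    - [0, 0, -1, 0, 53, 0, 1]
    - [0, 0, -1.5, 0, 73, 0, 1]
    - [0, 0, -2, 0, 88, 0, 1]
    - [0, 0, -2, 0, 95, 0, 1]
    - [0, 0, -2, 0, 95, 0, 1]

```text
clock: 11.2
tool_pos: [0.4193, 0.2488, 0.3375]
orientation: [180.0, -0.0, -99.2]
force: [0.5, -1.1, -6.2]
opening: 0.0258
```

```bash
python3 - <<'E'
from h import *
o=ctrl.get_obs(); print({k:np.round(v,4).tolist() for k,v in o.items()})
a=ctrl.snapshot("top");b=ctrl.snapshot("side")
cv2.imwrite("pics/c5.png",np.hstack([crop(a,160,185,100,75,5),crop(b,255,225,75,94,5)[:375]])[:,:800])
E
```

```text
{'clock': 11.2, 'joint_pos': [53.8524, -0.7101, -11.2495, -0.001, -79.4795, 26.9912], 'qvel': [-0.6436, -0.2975, -0.2288, 0.0999, -0.1315, 0.313], 'tau': [0.4318, -31.6773, 33.3863, 8.2947, 0.1728, -0.0912], 'tool_pos': [0.4193, 0.2488, 0.3375], 'orientation': [179.9905, -0.0163, -99.1566], 'force': [0.4685, -1.1331, -6.2211], 'moment': [-0.1003, 0.0334, 0.0376], 'opening': 0.0258}
```

View pics/c5.png

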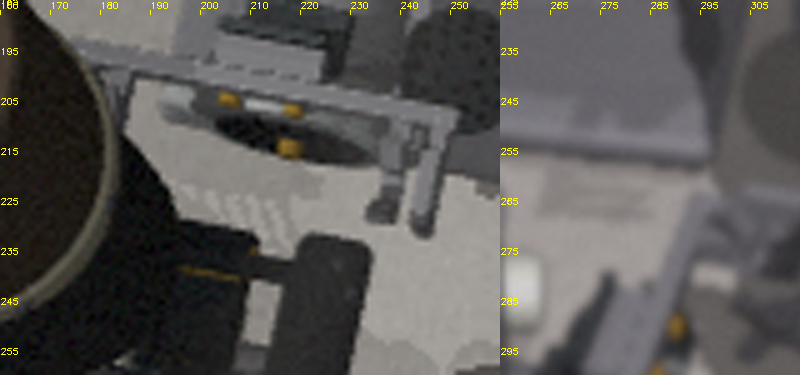

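>>> carry_out:
  increments:
    - [0, 0, 0, 10, -1, 0, 1]
    - [0, 0, 0, 28, -4, 0, 1]
    - [0, 0, 0, 48, -7, -4, 1]
    - [0, 0, 0, 68, -9.5, -12, 1]
    - [0, 0, 0, 84, -11.5, -20, 1]
    - [0, 0, 0, 94, -13, -28, 1]
    - [0, 0, 0, 98, -13.5, -34, 1]
    - [0, 0, 0, 98, -13.5, -36, 1]
    - [0, 0, 0, 98, -13.5, -36, 1]

```text
clock: 12.42
tool_pos: [0.5172, 0.2355, 0.3018]
orientation: [-180.0, 0.0, -99.2]
force: [0.4, 0.3, -5.0]
opening: 0.0258
```

```bash
python3 - <<'E'
from h import *
o=ctrl.get_obs(); print({k:np.round(v,4).tolist() for k,v in o.items() if k in("tool_pos","orientation","force","opening")})
a=ctrl.snapshot("top");b=ctrl.snapshot("side")
t=o["tool_pos"]; c=T(t,-9.2,[0,-4.1,-11.7])[0]; h=(.5166,.2314,.2425)
hb=[box(-12,42,78,86,-16,16),box(-12,42,-88,-80,-16,16)]
gb=[box(-7,7,-75,74,-7,7)]
ims=[]
for s,u,v,w,hh,f in((a,195,180,66,75,6),(b,255,240,66,95,6)):
    im=crop(s,u,v,w,hh,f); im2=im.copy()
    for x in hb: draw(s,im2,u,v,f,h,-9.2,x,(0,255,0))
    draw(s,im2,u,v,f,c,-9.2,gb[0],(255,255,0))
    ims.append(np.pad(im2,((0,570-im2.shape[0]),(0,0),(0,0))))
cv2.imwrite("pics/c6.png",np.hstack(ims))
E
```

```text
{'tool_pos': [0.5172, 0.2355, 0.3018], 'orientation': [-179.9917, 0.0174, -99.164], 'force': [0.3864, 0.2624, -5.035], 'opening': 0.0258}
```

View pics/c6.png

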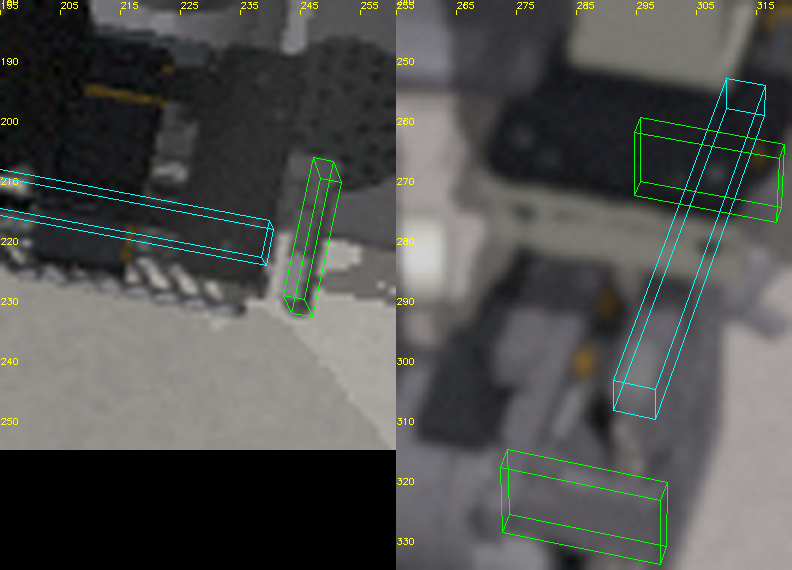

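>>> carry_out:
  increments:
    - [0, 0, 0, 0, 0, -4, 1]
    - [0, 0, 0, 0, 0, -8, 1]
    - [0, 0, 0, 0, 0, -12, 1]
    - [0, 0, 0, 0, 0, -16, 1]
    - [0, 0, 0, 0, 0, -18, 1]
    - [0, 0, 0, 0, 0, -20, 1]
    - [0, 0, 0, 0, 0, -22, 1]
    - [0, 0, 0, 0, 0, -24, 1]
    - [0, 0, 0, 0, 0, -24, 1]

```text
clock: 13.65
tool_pos: [0.5174, 0.2353, 0.2774]
orientation: [180.0, -0.0, -99.2]
force: [0.4, 0.1, -5.5]
opening: 0.0257
```

>>> carry_out:
  increments:
    - [0, 0, 0, 0, 0, -1.5, 1]
    - [0, 0, 0, 0, 0, -3, 1]
    - [0, 0, 0, 0, 0, -4.5, 1]
    - [0, 0, 0, 0, 0, -6, 1]
    - [0, 0, 0, 0, 0, -6, 1]

```text
clock: 14.28
tool_pos: [0.5174, 0.2353, 0.2714]
orientation: [180.0, -0.0, -99.2]
force: [-0.4, -0.7, -6.1]
opening: 0.0255
```

>>> carry_out:
  increments:
    - [0, 0, 0, 0, 0, -1, 1]
    - [0, 0, 0, 0, 0, -2, 1]
    - [0, 0, 0, 0, 0, -3, 1]
    - [0, 0, 0, 0, 0, -4, 1]
    - [0, 0, 0, 0, 0, -4, 1]

```text
clock: 14.9
tool_pos: [0.5175, 0.2353, 0.2674]
orientation: [180.0, -0.0, -99.2]
force: [0.1, -0.2, -5.1]
opening: 0.0257
```

>>> carry_out:
  increments:
    - [0, 0, 0, 0, 0, -1, 1]
    - [0, 0, 0, 0, 0, -2, 1]
    - [0, 0, 0, 0, 0, -3, 1]
    - [0, 0, 0, 0, 0, -4, 1]
    - [0, 0, 0, 0, 0, -4, 1]

```text
clock: 15.52
tool_pos: [0.5184, 0.2354, 0.2645]
orientation: [-179.9, 0.0, -99.2]
force: [4.4, -2.4, 0.7]
opening: 0.0254
```

>>> carry_out:
  increments:
    - [0, 0, 0, 1, -0.2, 1, 1]
    - [0, 0, 0, 2, -0.3, 1, 1]
    - [0, 0, 0, 3, -0.5, 1, 1]
    - [0, 0, 0, 3, -0.5, 0, 1]
    - [0, 0, 0, 3, -0.5, 0, 1]

```text
clock: 16.15
tool_pos: [0.5201, 0.2347, 0.263]
orientation: [179.9, -0.0, -99.2]
force: [1.0, -0.3, -5.2]
opening: 0.0253
```

>>> carry_out:
  increments:
    - [0, 0, 0, 0, 0, -1, 1]
    - [0, 0, 0, 0, 0, -2, 1]
    - [0, 0, 0, 0, 0, -2, 1]

```text
clock: 16.52
tool_pos: [0.5204, 0.2348, 0.2614]
orientation: [180.0, -0.0, -99.2]
force: [0.0, -1.0, -5.0]
opening: 0.0253
```

Free again after a 3 mm shift towards the machine, so I'll keep lowering.

>>> carry_out:
  increments:
    - [0, 0, 0, 0, 0, -1, 1]
    - [0, 0, 0, 0, 0, -2, 1]
    - [0, 0, 0, 0, 0, -3, 1]
    - [0, 0, 0, 0, 0, -3, 1]

```text
clock: 17.02
tool_pos: [0.5205, 0.2348, 0.2584]
orientation: [180.0, -0.0, -99.2]
force: [-0.3, 0.7, -5.4]
opening: 0.0258
```

>>> carry_out:
  increments:
    - [0, 0, 0, 0, 0, -1, 1]
    - [0, 0, 0, 0, 0, -2, 1]
    - [0, 0, 0, 0, 0, -2, 1]

```text
clock: 17.4
tool_pos: [0.5205, 0.2348, 0.2564]
orientation: [180.0, -0.0, -99.2]
force: [-0.1, 0.3, -4.6]
opening: 0.0257
```

>>> carry_out:
  increments:
    - [0, 0, 0, 0, 0, -1, 1]
    - [0, 0, 0, 0, 0, -2, 1]
    - [0, 0, 0, 0, 0, -2, 1]

```text
clock: 17.77
tool_pos: [0.5205, 0.2348, 0.2544]
orientation: [180.0, -0.0, -99.2]
force: [0.1, -0.2, -6.5]
opening: 0.0257
```

>>> carry_out:
  increments:
    - [0, 0, 0, 0, 0, -1, 1]
    - [0, 0, 0, 0, 0, -2, 1]
    - [0, 0, 0, 0, 0, -2, 1]

```text
clock: 18.15
tool_pos: [0.5207, 0.2349, 0.2534]
orientation: [-180.0, 0.0, -99.2]
force: [-2.8, 0.6, 2.1]
opening: 0.0257
```

>>> carry_out:
  increments:
    - [0, 0, 0, -0.7, 0.1, 0, 1]
    - [0, 0, 0, -0.7, 0.1, 0, 1]
    - [0, 0, 0, -0.7, 0.1, -1, 1]
    - [0, 0, 0, -0.7, 0.1, -1, 1]

```text
clock: 18.65
tool_pos: [0.5206, 0.235, 0.2533]
orientation: [-179.9, 0.1, -99.2]
force: [-1.7, -1.5, 11.1]
opening: 0.0257
```

>>> carry_out:
  increments:
    - [0, 0, 0, 1, 0, 1, 1]
    - [0, 0, 0, 2, -0.3, 1, 1]
    - [0, 0, 0, 3, -0.5, 1, 1]
    - [0, 0, 0, 3, -0.5, 1, 1]

```text
clock: 19.15
tool_pos: [0.5213, 0.2348, 0.2533]
orientation: [179.9, 0.0, -99.2]
force: [-9.8, 2.1, 11.7]
opening: 0.0257
```

>>> carry_out:
  increments:
    - [0, 0, 0, -2, 0.3, 0, 1]
    - [0, 0, 0, -4, 0.6, 0, 1]
    - [0, 0, 0, -5, 0.8, 0, 1]
    - [0, 0, 0, -5, 0.8, 0, 1]

```text
clock: 19.65
tool_pos: [0.5193, 0.2353, 0.2534]
orientation: [-179.8, 0.1, -99.2]
force: [5.3, -1.7, 3.7]
opening: 0.0259
```

The guard is confined to 2 mm of play in x at a constant depth (TCP z 0.2533), so it is sitting on the cradle floors. I'll centre it, press lightly and check before releasing.

>>> carry_out:
  increments:
    - [0, 0, 0, 1.5, -0.2, 0, 1]
    - [0, 0, 0, 2.8, -0.4, 0, 1]
    - [0, 0, 0, 2.8, -0.4, 0, 1]
    - [0, 0, 0, 2.8, -0.4, 0, 1]

```text
clock: 20.15
tool_pos: [0.5198, 0.2352, 0.2533]
orientation: [179.9, 0.0, -99.2]
force: [-5.4, 0.7, 10.7]
opening: 0.0256
```

```bash
python3 - <<'E'
from h import *
o=ctrl.get_obs(); print({k:np.round(v,4).tolist() for k,v in o.items() if k in("tool_pos","orientation","force","moment","opening")})
E
```

```text
{'tool_pos': [0.5198, 0.2352, 0.2533], 'orientation': [179.9428, 0.0371, -99.1678], 'force': [-5.4412, 0.7033, 10.6962], 'moment': [0.1096, 2.3345, 0.0377], 'opening': 0.0256}
```

>>> carry_out:
  increments:
    - [0, 0, 0, -0.5, 0.1, 0.6, 1]
    - [0, 0, 0, -0.5, 0.1, 0.8, 1]
    - [0, 0, 0, -0.5, 0.1, 0.8, 1]

```text
clock: 20.52
tool_pos: [0.5197, 0.2352, 0.2534]
orientation: [180.0, 0.0, -99.2]
force: [-3.9, 1.2, 5.7]
opening: 0.0256
```

>>> carry_out:
  increments:
    - [0, 0, 0, -0.5, 0, 0.2, 0.6]
    - [0, 0, 0, -0.5, 0, 0.3, 0.4]
    - [0, 0, 0, -0.5, 0, 0.4, 0.24]
    - [0, 0, 0, -0.5, 0, 0.4, 0.24]
    - [0, 0, 0, -0.5, 0, 0.4, 0.24]

```text
clock: 21.15
tool_pos: [0.5195, 0.2351, 0.2534]
orientation: [180.0, -0.0, -99.2]
force: [-0.1, -0.5, -0.2]
opening: 0.0653
```

>>> carry_out:
  increments:
    - [0, 0, 0, 0, 0, 6, 0.24]
    - [0, 0, 0, 0, 0, 16, 0.24]
    - [0, 0, 0, 0, 0, 30, 0.24]
    - [0, 0, 0, 0, 0, 50, 0.24]
    - [0, 0, 0, -20, 0, 75, 0.24]
    - [0, 0, 0, -50, 0, 100, 0.24]
    - [0, 0, 0, -80, 30, 120, 0.24]
    - [0, 0, 0, -110, 70, 130, 0.24]
    - [0, 0, 0, -150, 120, 130, 0.24]
    - [0, 0, 0, -190, 175, 130, 0.24]
    - [0, 0, 0, -230, 230, 130, 0.24]
    - [0, 0, 0, -270, 280, 130, 0.24]
    - [0, 0, 0, -300, 330, 130, 0.24]
    - [0, 0, 0, -330, 380, 130, 0.24]
    - [0, 0, 0, -330, 380, 130, 0.24]

```text
clock: 23.02
tool_pos: [0.187, 0.6177, 0.3825]
orientation: [180.0, -0.1, -99.0]
force: [0.1, -0.6, 0.8]
opening: 0.0668
```

```bash
python3 - <<'E'
from h import *
o=ctrl.get_obs(); print({k:np.round(v,4).tolist() for k,v in o.items() if k in("clock","tool_pos","force","opening")})
a=ctrl.snapshot("top");b=ctrl.snapshot("side")
t=(.5198,.2352,.2534); c=T(t,-9.2,[0,-4.1,-11.7])[0]
ims=[]
for s,u,v,w,hh in((a,165,180,95,70),(b,250,225,66,94)):
    f=6 if s is b else 4
    im=crop(s,u,v,w,hh,f)
    ims.append(np.pad(im,((0,564-im.shape[0]),(0,0),(0,0))))
cv2.imwrite("pics/c7.png",np.hstack(ims)[:,:800])
cv2.imwrite("pics/full.png",np.hstack([cv2.resize(x["pixels"],(400,300)) for x in(a,b)]))
# red tab outer/inner predicted columns with the pin out vs drawn
for d in(0,14): print(d,proj(a,T(c,-9.2,[[-12,-23+d,44],[-12,-17+d,44],[12,-23+d,44],[12,-17+d,44]])).round(1).tolist())
print("black",proj(a,T(c,-9.2,[[-12,11,44],[-12,17,44]])).round(1).tolist())
E
```

```text
{'clock': 23.025, 'tool_pos': [0.187, 0.6177, 0.3825], 'force': [0.1076, -0.5737, 0.7651], 'opening': 0.0668}
0 [[215.3, 220.2], [212.6, 219.7], [217.6, 209.8], [215.0, 209.3]]
14 [[209.0, 219.0], [206.4, 218.5], [211.4, 208.6], [208.8, 208.1]]
black [[200.1, 217.4], [197.5, 216.9]]
```

View pics/c7.png

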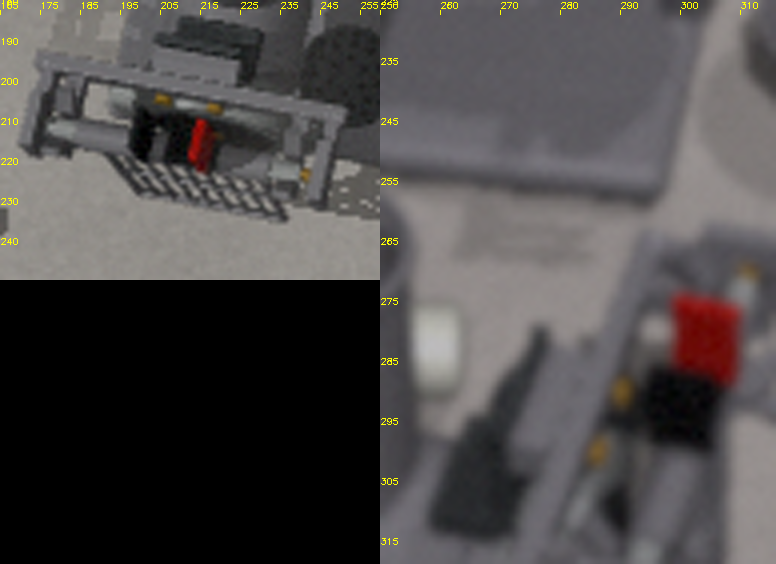

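```bash
python3 - <<'E'
from h import *
a=ctrl.snapshot("top");b=ctrl.snapshot("side")
A=crop(a,195,200,60,37,8); B=crop(b,262,258,64,74,5); 
c=(.5191,.2312,.2417)
A2=A.copy(); 
for bx in(box(-12,12,11,17,8,44),box(-12,12,-23,-17,8,44)): draw(b,B,262,258,5,c,-9.2,bx,(255,255,0))
f=cv2.resize(b["pixels"],(400,300)); f2=cv2.resize(a["pixels"],(400,300))
L=np.vstack([A,np.zeros((300-A.shape[0]+300-300+4,480,3),np.uint8)]) 
top=np.hstack([A[:296],B[:296,:320]]); bot=np.hstack([f2,f])
cv2.imwrite("pics/c8.png",np.vstack([top,bot]))
E
```

```text
(no output)
```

View pics/c8.png

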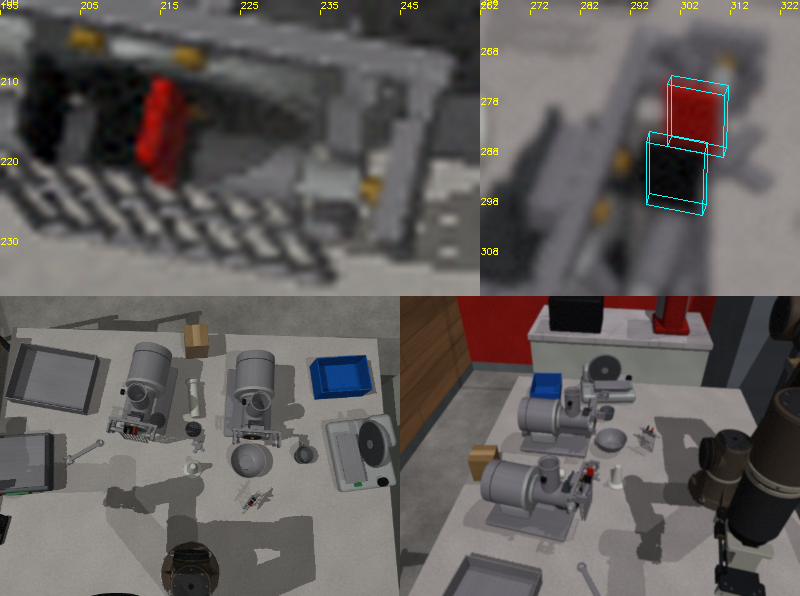

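```bash
python3 -c "
from plant import ctrl
print(ctrl.close_job())"
```

```text
the job is handed in; nothing more can be done
None
```

The guard now hangs on the bare grinder with its pin out. I handed the job in at about 23 s of the 51 s allowed, with the robot well clear.

**What I did:** I pinched the tabs to 25.7 mm, which draws the pin fully, then lifted the guard clear and carried it across. I lowered it into the other hinge by feel. The front cheek touched once with about 6 N, so I moved 3 mm towards the machine and it went in.

**Bedded home:** It reached the cradle floors about 1.6 mm above the nominal height. Side to side it had only about 2 mm of play at constant depth, as the cradle width predicts. The highest wrist reading at any move's end, about 15 N (some 17 N pressing down, counting the guard's weight), came in that check. I released it only after that.

**Last checks:**
- **Pin:** the red tab is where it should be with the pin out, and brass shows entering the end plate's hole.
- **Guard:** it hangs upright, and the tabs match the model to about 1 pixel, which the end play can explain.
- **Other things:** nothing else on the table looks moved.

**What disagreed or was not checked:**
- My first camera estimate of the bare hinge was about 3 mm off in x; contact corrected it.
- A 6 N sideways force while pinching on the display grinder was never fully explained. It vanished on lifting.
- I did not tug the guard to test the lock; I judged it from the pictures.

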